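Pack the row of ceramic eggs into the organiser tray in reverse order

TASK

The clear divided tray will be turned half round when it goes back into its organiser, so move the four ceramic eggs from the walnut rack into it in reverse order: the egg that stood leftmost on the rack goes into the tray's rightmost compartment, and so on to the egg that stood rightmost, which goes leftmost. Stand one egg upright in each compartment, setting it down rather than dropping it, and never tip an egg over.

Things in the scene. Friction and masses are not known exactly. Their poses are not given: they have to be found in the camera images.
- egg_white: Glazed ceramic egg ornament, white, loose, about 120 g, 62 mm tall, standing upright on its flat 30 mm foot. Widest part is a straight-sided belt 44 mm in diameter from 19 to 35 mm above the foot (grip it there, about 27 mm up). Origin: centre of the foot's underside; z up through the tip; yaw is arbitrary (round).
- egg_blue: Glazed ceramic egg ornament, dark cobalt blue, loose, about 120 g, 62 mm tall, standing upright on its flat 30 mm foot. Widest part is a straight-sided belt 44 mm in diameter from 19 to 35 mm above the foot (grip it there, about 27 mm up). Origin: centre of the foot's underside; z up through the tip; yaw is arbitrary (round).
- egg_terracotta: Glazed ceramic egg ornament, terracotta red-brown, loose, about 120 g, 62 mm tall, standing upright on its flat 30 mm foot. Widest part is a straight-sided belt 44 mm in diameter from 19 to 35 mm above the foot (grip it there, about 27 mm up). Origin: centre of the foot's underside; z up through the tip; yaw is arbitrary (round).
- egg_yellow: Glazed ceramic egg ornament, yellow, loose, about 120 g, 62 mm tall, standing upright on its flat 30 mm foot. Widest part is a straight-sided belt 44 mm in diameter from 19 to 35 mm above the foot (grip it there, about 27 mm up). Origin: centre of the foot's underside; z up through the tip; yaw is arbitrary (round).
- pad_white: Round cork pad, 58 mm across, 4 mm thick, fixed to the walnut rack; the white egg stands on it at the start (egg within a few mm of its centre), so it marks that egg's original place in the row. Origin: centre of its underside (on the rack's top face); its axes are parallel to the rack's.
- pad_blue: Round cork pad, 58 mm across, 4 mm thick, fixed to the walnut rack; the blue egg stands on it at the start (egg within a few mm of its centre), so it marks that egg's original place in the row. Origin: centre of its underside (on the rack's top face); its axes are parallel to the rack's.
- pad_terracotta: Round cork pad, 58 mm across, 4 mm thick, fixed to the walnut rack; the terracotta egg stands on it at the start (egg within a few mm of its centre), so it marks that egg's original place in the row. Origin: centre of its underside (on the rack's top face); its axes are parallel to the rack's.
- pad_yellow: Round cork pad, 58 mm across, 4 mm thick, fixed to the walnut rack; the yellow egg stands on it at the start (egg within a few mm of its centre), so it marks that egg's original place in the row. Origin: centre of its underside (on the rack's top face); its axes are parallel to the rack's.
- rack: Dark walnut board, fixed, 100 (x) by 390 (y) by 14 mm high. The four pads stand in a row along its y axis at about y = -105, -35, +35, +105 mm; pad tops are 18 mm above the shelf. A green clothes peg lies at either end. Origin: centre of the underside, on the shelf; x points away from the robot, y to the robot's left (turned by up to 7 degrees).
- tray: Clear divided tray, white rims, blue-grey floor, fixed, 126 (x) by 283 (y) by 31 mm high; floor 4 mm, walls 3 mm thick. Four compartments in a row along its y axis, centres x = 0, y = -105, -35, +35, +105 mm, each inside 120 (x) by 67 mm (y): fingers fit in closing along x. Origin: centre of underside, on the shelf; x away from the robot, y to the robot's left (up to 7 degrees off).
Not all that is in view belongs to the job. Several things have the shape of the egg_white; the one meant has the colours described above. Leave any turquoise look-alike of the egg_terracotta alone.

How it is judged:
At the end, for the whole second after the job is handed in: Each egg stands in the tray compartment that mirrors its pad's place on the rack: within 15 mm of that compartment's centre along the row and 42 mm across it, its foot within 6 mm of the floor's height, upright within 0.15 rad, at rest and released (((y of pad_white in the frame of rack between -0.13 and -0.08 m and y of egg_white in the frame of tray between 0.09 and 0.12 m) or (y of pad_white in the frame of rack between -0.06 and -0.01 m and y of egg_white in the frame of tray between 0.02 and 0.05 m) or (y of pad_white in the frame of rack between 0.01 and 0.06 m and y of egg_white in the frame of tray between -0.05 and -0.02 m) or (y of pad_white in the frame of rack between 0.08 and 0.13 m and y of egg_white in the frame of tray between -0.12 and -0.09 m)) and x of egg_white in the frame of tray between -0.042 and 0.042 m and z of egg_white in the frame of tray between -0.002 and 0.01 m and angle between each of egg_white, egg_blue, egg_terracotta, egg_yellow's own z axis and vertical below 0.15 rad and linear speed of each of egg_white, egg_blue, egg_terracotta, egg_yellow below 0.02 m/s and angular speed of each of egg_white, egg_blue, egg_terracotta, egg_yellow below 0.2 rad/s and ((y of pad_blue in the frame of rack between -0.13 and -0.08 m and y of egg_blue in the frame of tray between 0.09 and 0.12 m) or (y of pad_blue in the frame of rack between -0.06 and -0.01 m and y of egg_blue in the frame of tray between 0.02 and 0.05 m) or (y of pad_blue in the frame of rack between 0.01 and 0.06 m and y of egg_blue in the frame of tray between -0.05 and -0.02 m) or (y of pad_blue in the frame of rack between 0.08 and 0.13 m and y of egg_blue in the frame of tray between -0.12 and -0.09 m)) and x of egg_blue in the frame of tray between -0.042 and 0.042 m and z of egg_blue in the frame of tray between -0.002 and 0.01 m and ((y of pad_terracotta in the frame of rack between -0.13 and -0.08 m and y of egg_terracotta in the frame of tray between 0.09 and 0.12 m) or (y of pad_terracotta in the frame of rack between -0.06 and -0.01 m and y of egg_terracotta in the frame of tray between 0.02 and 0.05 m) or (y of pad_terracotta in the frame of rack between 0.01 and 0.06 m and y of egg_terracotta in the frame of tray between -0.05 and -0.02 m) or (y of pad_terracotta in the frame of rack between 0.08 and 0.13 m and y of egg_terracotta in the frame of tray between -0.12 and -0.09 m)) and x of egg_terracotta in the frame of tray between -0.042 and 0.042 m and z of egg_terracotta in the frame of tray between -0.002 and 0.01 m and ((y of pad_yellow in the frame of rack between -0.13 and -0.08 m and y of egg_yellow in the frame of tray between 0.09 and 0.12 m) or (y of pad_yellow in the frame of rack between -0.06 and -0.01 m and y of egg_yellow in the frame of tray between 0.02 and 0.05 m) or (y of pad_yellow in the frame of rack between 0.01 and 0.06 m and y of egg_yellow in the frame of tray between -0.05 and -0.02 m) or (y of pad_yellow in the frame of rack between 0.08 and 0.13 m and y of egg_yellow in the frame of tray between -0.12 and -0.09 m)) and x of egg_yellow in the frame of tray between -0.042 and 0.042 m and z of egg_yellow in the frame of tray between -0.002 and 0.01 m); the robot touches nothing.
It fails at once if an egg is tipped over (angle between any of egg_white, egg_blue, egg_terracotta, egg_yellow's own z axis and vertical above 0.8 rad).
It fails at once if an egg is dropped into the tray (faster than 0.7 m/s close to its floor) ((linear speed of egg_white above 0.7 m/s and z of egg_white in the frame of tray below 0.04 m and horizontal distance between egg_white and tray below 0.17 m) or (linear speed of egg_blue above 0.7 m/s and z of egg_blue in the frame of tray below 0.04 m and horizontal distance between egg_blue and tray below 0.17 m) or (linear speed of egg_terracotta above 0.7 m/s and z of egg_terracotta in the frame of tray below 0.04 m and horizontal distance between egg_terracotta and tray below 0.17 m) or (linear speed of egg_yellow above 0.7 m/s and z of egg_yellow in the frame of tray below 0.04 m and horizontal distance between egg_yellow and tray below 0.17 m)).
It also fails if it takes over 96 s, if anything falls off the work surface, if the arm or the gripper's body presses on something with over 40 N, if the wrist force passes 120 N, or if a joint passes its speed limit or range.

ROBOT

A 6-joint arm with a two-finger parallel gripper is mounted at the origin on the work surface. World frame = base frame: x ahead of the robot, y to its left, z up, the work surface at z = 0. Lengths are in m, angles in rad, forces in N, time in s.
With the tool pointing down it reaches from about 0.375 to 0.9 m from the base axis. Payload 3.1 kg.
Tool frame: the origin (TCP) lies on the centre line of the jaws, within the pads' length; the fingertips stand robot.tip_reach ahead of it and the grasp point (between the pads) is the TCP (robot.tip_reach is the distance from the TCP to the fingertips, in m); z points along the fingers, y is the direction in which the jaws open and shut (so a half turn about z gives the same grasp; the last joint's range is limited). The gripper opens to 87 mm and grips with 3 to 60 N. Pads are 19 mm wide; open, the fingers measure 117 mm over their backs; the gripper's body (75 mm by 190 mm) begins 51 mm behind the grasp point.
Start: joints at [-1.381, 0.527, 1.433, -0, 1.181, -0.178], TCP at [0.225, -0.583, 0.242] pointing down, gripper open.
Joint ranges: [-3.08, 3.08], [-0.75, 2.2], [0.22, 2.44], [-1.43, 4.57], [0, 2.65], [-2.85, 2.85]. Speed limits (rad/s): [2.79, 2.79, 3.14, 3.14, 3.14, 3.14].

INTERFACE

Orientations are given as a unit quaternion [x, y, z, w].
In Python, from rig import telemetry, viewer, robot gives the robot as it stands. The module is installed in compiled form; this text tells all that it offers.
- The arm moves only by the tool step_arm, never from a script. Its argument "targets" is a list of rows, each an object of numbers: "dx", "dy", "dz": the shift along the tool's x, y, z in m; "rx", "ry", "rz": the turn, a rotation vector about the tool's x, y, z in degrees. In form: [{"dx": .., "dy": .., "dz": .., "rx": .., "ry": .., "rz": ..}, ...]. A call has exactly 5 rows; each row is the pose to reach, as a shift and turn from the pose measured when the call began, along the tool's axes at that moment; what a row does not reach only later rows make up. A row lasts 1/8 s, in which the tool goes at most 62.5 mm and 10.7 degrees, less where a joint would pass 70% of its speed; a pose out of reach is approached as far as the arm can. A call with a gripper value outside its range is refused whole. "gripper" is the opening, from 0 (shut) to 1 (fully open), set as the call begins (left out, the last holds). The fingers move at their own pace and stop on an object; "force" is the grip in N (left out, the last holds). Time passes only in rows, so rows that repeat a pose let the fingers close, or fill a call up. It gives the time, the measured TCP pose, the force and the opening at its end, in the units of the state.
- telemetry.get_obs(): the state, without advancing time (a new reading comes with each control period).
- viewer.camera(name): name is "scene" or "top" or "wrist"; returns a dict with "img" (384x512x3 uint8, blue, green, red), "depth" (384x512 float32, m along the optical axis (not along the pixel's ray), 0 where there is no reading), "K" (3x3 intrinsics, pixels), "R" (3x3) and "t" (3): a world point X has camera coordinates R X + t. Camera axes: x right, y down, z forward; pixel columns grow to the right and rows downward; lengths in m; the calibration is good to about 2 mm. A picture is of the moment at which its call begins.
- robot.hand_in(): hands the job in, once; it reports no verdict.
The state is a dict: "time": time; "q": joint angles; "joint_velocities": joint speeds; "joint_torque": joint torques, N m; "position": TCP position; "tool_rot": TCP orientation; "ft_force": force on the tool from outside, world axes, zero at the start; "moment": the same for the moment, N m; "grip_width": finger opening in m.
Only numpy, scipy, OpenCV 4.12 (cv2) and the standard library are available. Lean on these libraries where they do the work, as an engineer would, in place of code of your own. Each camera call takes 0.05 s, during which the arm holds its last target.

## Working session

There is one attempt and no reset: what is moved stays moved. The work goes in short steps, Python scripts to look and compute and a tool call to move; the robot and the scene stay as the last step left them, time stands still between calls to the robot, and variables do not carry over. Pictures are saved under pics/ and viewed, and the job is handed in when it is done.

Besides the shell and the picture viewer there is one more tool, called after "Request:" as name([rows], argument=value, ...), one row to a line, values as JSON. step_arm: Moves the arm, as the interface text tells. Its arguments: {"type":"object","properties":{"targets":{"type":"array"},"gripper":{"type":"number"},"force":{"type":"number"}},"required":["targets"]}

```bash
mkdir -p pics
python3 - <<'E'
from rig import telemetry, viewer, robot
import cv2,numpy as np
print(telemetry.get_obs()); print(robot.tip_reach)
for n in ["scene","top"]:
    c=viewer.camera(n); cv2.imwrite(f"pics/{n}0.png",c["img"]); np.savez(f"{n}0.npz",**c); print(n,c["K"],c["R"],c["t"])
E
```

```text
{'time': 0.0, 'q': array([-1.38151167e+00,  5.28461790e-01,  1.43386111e+00, -2.89799534e-05,
        1.18136333e+00, -1.78500278e-01]), 'joint_velocities': array([-1.52528211e-04,  1.16634345e-03, -1.59511753e-03, -8.77395007e-04,
        5.13539815e-05,  5.60597860e-04]), 'joint_torque': array([-3.25058609e-04, -4.40040457e+01, -1.76592833e+01,  6.32218458e-02,
        5.83173323e-02, -1.79068857e-04]), 'position': array([ 0.22461161, -0.5825342 ,  0.24058736]), 'tool_rot': array([ 9.83137828e-01,  1.82863107e-01, -1.90435338e-05, -1.04670302e-03]), 'ft_force': array([-0.4902991 , -0.39903815,  1.01266019]), 'moment': array([ 0.0086945 ,  0.03771325, -0.02237626]), 'grip_width': 0.0870192121359364}
0.019
scene [[430.12153374   0.         261.85662997]
 [  0.         430.12153374 189.90103627]
 [  0.           0.           1.        ]] [[ 0.80504229  0.59315935 -0.00830074]
 [ 0.32130463 -0.44775527 -0.83443307]
 [-0.49866848  0.66908684 -0.55104677]] [-0.36723398 -0.11999724  1.0111919 ]
top [[385.52193047   0.         255.47910817]
 [  0.         385.52193047 183.96828552]
 [  0.           0.           1.        ]] [[-0.01954011 -0.99977289  0.00850589]
 [-0.98749938  0.01796794 -0.15659541]
 [ 0.15640701 -0.01145945 -0.98762621]] [-0.02198291  0.49810457  0.6434455 ]
```

View pics/scene0.png

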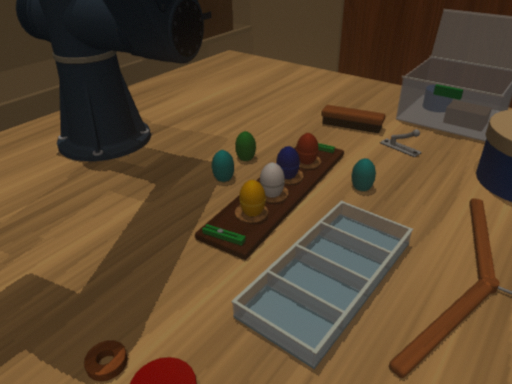

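View pics/top0.png

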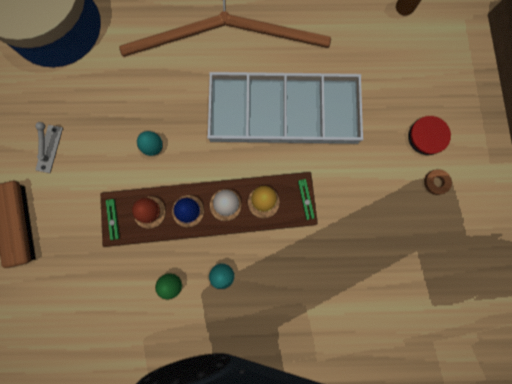

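Top view: the rack runs left to right as terracotta (148,210), blue (187,210), white (226,204), yellow (264,200). The tray spans (208–362, 73–143). The turquoise and green eggs at (150,143), (222,276) and (168,286) are distractors. Reversed, yellow goes in the leftmost compartment, then white, blue, and terracotta rightmost.

```bash
cat > h.py <<'E'
import numpy as np,cv2
def ray(c,p):
    d=np.linalg.inv(c["K"])@np.array([p[0],p[1],1.]); R=c["R"];return -R.T@c["t"],R.T@d
def plane(c,p,z):
    o,d=ray(c,p); return o+d*(z-o[2])/d[2]
def tri(c1,p1,c2,p2):
    o1,d1=ray(c1,p1);o2,d2=ray(c2,p2)
    A=np.stack([d1,-d2],1);s=np.linalg.lstsq(A,o2-o1,rcond=None)[0]
    a,b=o1+s[0]*d1,o2+s[1]*d2;return (a+b)/2,np.linalg.norm(a-b)
def mask(c,n):
    hsv=cv2.cvtColor(c["img"],cv2.COLOR_BGR2HSV);
    r={"yellow":[(18,170,100),(32,255,255)],"white":[(0,0,130),(179,50,255)],"blue":[(112,120,40),(130,255,255)],"terracotta":[(0,170,60),(10,255,255)]}[n]
    return cv2.inRange(hsv,*map(np.array,r))
def comps(c,n,amin=150):
    k,l,s,ce=cv2.connectedComponentsWithStats(mask(c,n)); return [(s[i],ce[i]) for i in range(1,k) if s[i][4]>amin]
def cloud(c):
    d=c["depth"];v,u=np.mgrid[:d.shape[0],:d.shape[1]]
    p=np.stack([u,v,np.ones_like(u)],-1)@np.linalg.inv(c["K"]).T*d[...,None]
    return (p-c["t"])@c["R"]
E
python3 - <<'E'
from h import *
T=dict(np.load("top0.npz"));S=dict(np.load("scene0.npz"))
for n in ["terracotta","blue","white","yellow"]:
    for nm,c in (("top",T),("scene",S)):
        for s,ce in comps(c,n): print(n,nm,s,ce.round(1))
P=cloud(T)
hsv=cv2.cvtColor(T["img"],cv2.COLOR_BGR2HSV)
for u,v in [(230,100),(265,100),(303,100),(340,100),(286,100),(210,100),(280,140),(280,75),(230,245),(300,215)]: print(u,v,hsv[v,u],P[v,u].round(4))
E
```

```text
terracotta top [ 411  116   40   38 1150] [430.3 134.4]
terracotta top [132 198  27  24 480] [144.3 209.7]
terracotta scene [296 133  22  27 397] [307.1 145.6]
terracotta scene [ 130  357   67   27 1371] [164.9 372.2]
blue top [174 198  25  24 440] [186.1 209.7]
blue scene [280 147  17  17 188] [288.  154.5]
white top [ 207   72  156   68 8213] [282.7 108.6]
white top [215 194  19  19 281] [224.2 202.6]
white scene [ 232  201  180  152 1314] [320.1 286.2]
yellow top [252 187  24  24 408] [263.3 198.5]
yellow scene [240 179  23  22 342] [251.2 189.3]
230 100 [ 96  35 144] [0.6675 0.0141 0.0055]
265 100 [ 96  37 144] [ 0.6664 -0.0533  0.0056]
303 100 [ 96  35 144] [ 0.6663 -0.127   0.0026]
340 100 [ 97  38 142] [ 0.6652 -0.1988  0.0025]
286 100 [100  22 141] [ 0.6565 -0.0914  0.0294]
210 100 [105  13 156] [0.6579 0.0497 0.0317]
280 140 [75  6 84] [ 0.5837 -0.0791  0.0156]
280 75 [ 60   2 128] [ 0.7062 -0.0817  0.0289]
230 245 [ 17 106 145] [ 3.918e-01  1.690e-02 -1.000e-04]
300 215 [ 10 165  68] [ 0.443  -0.1113  0.0152]
```

Run:
```python
import cv2
a=cv2.imread("pics/top0.png")
cv2.imwrite("pics/crop0.png",cv2.resize(a[55:265,90:380],None,fx=2.7,fy=2.7,interpolation=cv2.INTER_CUBIC))
```

```text
(no output)
```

View pics/crop0.png

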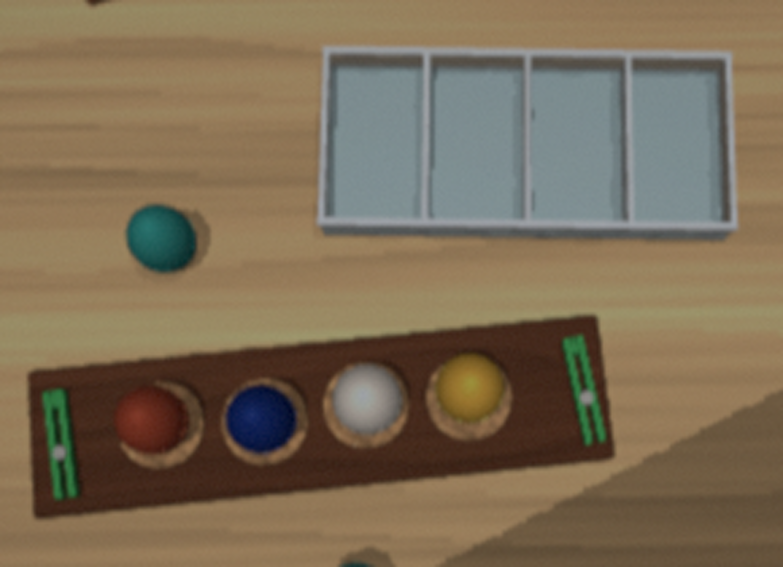

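```bash
cat >> h.py <<'E'
def egg(c,roi,n,zmin=0.05):
    """sphere fit of upper egg cloud within world roi (x0,x1,y0,y1)"""
    P=cloud(c);m=(P[...,2]>zmin)&(P[...,2]<0.1)&(P[...,0]>roi[0])&(P[...,0]<roi[1])&(P[...,1]>roi[2])&(P[...,1]<roi[3])
    p=P[m]
    for _ in range(3):
        s=np.linalg.lstsq(np.c_[2*p,np.ones(len(p))],(p**2).sum(1),rcond=None)[0]
        r=np.sqrt(s[3]+s[:3]@s[:3]); e=abs(np.linalg.norm(p-s[:3],axis=1)-r); p=p[e<max(0.003,2*e.std())]
    return s[:3],r,len(p),p[:,2].max()
E
python3 - <<'E'
from h import *
T=dict(np.load("top0.npz"));S=dict(np.load("scene0.npz"))
for nm,c in(("top",T),("scene",S)):
  P=cloud(c)
  m=(P[...,2]>.024)&(P[...,2]<.038)&(P[...,0]>.55)&(P[...,0]<.75)&(P[...,1]>-.27)&(P[...,1]<.08)
  p=P[m][:,:2]; r=cv2.minAreaRect((p*1000).astype(np.float32)); print(nm,"tray",r,m.sum())
  hsv=cv2.cvtColor(c["img"],cv2.COLOR_BGR2HSV)
  m=(P[...,2]>.008)&(P[...,2]<.02)&(P[...,0]>.35)&(P[...,0]<.57)&(P[...,1]>-.2)&(P[...,1]<.3)
  k=cv2.morphologyEx(m.astype(np.uint8),cv2.MORPH_OPEN,np.ones((3,3)))>0
  p=P[k][:,:2]; print("rack",cv2.minAreaRect((p*1000).astype(np.float32)),k.sum())
for n,px in dict(terracotta=(144,209),blue=(186,209),white=(224,202),yellow=(263,198)).items():
  a=plane(T,px,0.065)
  roi=(a[0]-.03,a[0]+.03,a[1]-.03,a[1]+.03)
  print(n,a.round(4))
  for c in (T,S): 
    s,r,k,z=egg(c,roi,n); print("   ",s.round(4),round(r,4),k,z.round(4))
for u,v in [(150,143),(222,276),(168,286)]:print(plane(T,(u,v),.04))
E
```

```text
top tray ((646.4781494140625, -89.27587890625), (284.5711975097656, 129.31295776367188), 88.40422058105469) 1846
rack ((459.9137268066406, 55.12672424316406), (100.51396179199219, 390.1007385253906), 4.8134613037109375) 8698
scene tray ((643.655517578125, -89.4178466796875), (286.4637756347656, 129.90101623535156), 88.15373992919922) 3565
rack ((427.7330627441406, 51.474395751953125), (160.4247589111328, 390.0755920410156), 5.0004401206970215) 4044
terracotta [0.4543 0.1573 0.065 ]
    [0.4547 0.1588 0.0582] 0.0202 519 0.0811
    [0.4518 0.1581 0.0568] 0.0207 316 0.0801
blue [0.453  0.0867 0.065 ]
    [0.4541 0.0892 0.0585] 0.02 510 0.0815
    [0.4513 0.0887 0.0572] 0.0206 352 0.0801
white [0.4637 0.0227 0.065 ]
    [0.4653 0.0213 0.0586] 0.0199 492 0.0808
    [0.4625 0.0208 0.0568] 0.0207 409 0.08
yellow [ 0.4692 -0.0434  0.065 ]
    [ 0.4714 -0.0446  0.0586] 0.0199 490 0.0809
    [ 0.4685 -0.0449  0.0568] 0.0209 469 0.0798
[0.57539796 0.15652044 0.04      ]
[0.33982346 0.02875751 0.04      ]
[0.32513466 0.12029849 0.04      ]
```

```bash
cat > g.py <<'E'
# usage: python3 g.py x y z  -> shift in the tool axes to reach that world pose, tool down, tool x along world +y
import sys,numpy as np
from rig import telemetry
from scipy.spatial.transform import Rotation as R
o=telemetry.get_obs();r=R.from_quat(o["tool_rot"])
t=R.from_matrix(np.array([[0,1,0],[1,0,0],[0,0,-1.]]))
print("t",round(o["time"],2),"pos",o["position"].round(4),"w",round(o["grip_width"],4),"F",o["ft_force"].round(1),"d",r.inv().apply(np.array(list(map(float,sys.argv[1:4])))-o["position"]).round(4),"rot",(r.inv()*t).as_rotvec(degrees=True).round(1))
E
echo ok
```

```text
ok
```

Request:
step_arm([
  {"dx": 0.03,"dy": -0.03,"rz": -7},
  {"dx": 0.07,"dy": -0.07,"rz": -14},
  {"dx": 0.11,"dy": -0.11,"rz": -21},
  {"dx": 0.155,"dy": -0.15,"rz": -28},
  {"dx": 0.2,"dy": -0.195,"rz": -35},
], gripper=1, force=20)

```text
invalid input
```

```bash
python3 g.py 0.470 -0.0447 0.15
```

```text
t 0.1 pos [ 0.2246 -0.5826  0.2407] w 0.0867 F [0.7 0.6 0.1] d [ 0.4223 -0.4135  0.0916] rot [ -0.1  -0.1 -68.9]
```

Request:
step_arm([
  {"dx": 0.03,"dy": -0.03,"dz": 0,"rx": 0,"ry": 0,"rz": -7},
  {"dx": 0.07,"dy": -0.07,"dz": 0,"rx": 0,"ry": 0,"rz": -14},
  {"dx": 0.11,"dy": -0.11,"dz": 0,"rx": 0,"ry": 0,"rz": -21},
  {"dx": 0.155,"dy": -0.15,"dz": 0,"rx": 0,"ry": 0,"rz": -28},
  {"dx": 0.2,"dy": -0.195,"dz": 0,"rx": 0,"ry": 0,"rz": -35},
], gripper=1, force=20)

```text
time: 0.72
position: [0.3413, -0.3282, 0.2409]
tool_rot: [0.882, 0.471, 0.0, -0.001]
ft_force: [0.0, 0.1, 0.2]
grip_width: 0.0869
```

```bash
python3 g.py 0.470 -0.0447 0.15
```

```text
t 0.72 pos [ 0.3413 -0.3282  0.2409] w 0.0869 F [0.  0.1 0.2] d [ 0.307  -0.0503  0.0915] rot [ -0.   -0.1 -33.8]
```

Request:
step_arm([
  {"dx": 0.055,"dy": -0.01,"dz": 0.015,"rx": 0,"ry": 0,"rz": -7},
  {"dx": 0.12,"dy": -0.02,"dz": 0.03,"rx": 0,"ry": 0,"rz": -14},
  {"dx": 0.18,"dy": -0.03,"dz": 0.05,"rx": 0,"ry": 0,"rz": -21},
  {"dx": 0.24,"dy": -0.04,"dz": 0.07,"rx": 0,"ry": 0,"rz": -28},
  {"dx": 0.3,"dy": -0.05,"dz": 0.09,"rx": 0,"ry": 0,"rz": -34},
])

```text
time: 1.35
position: [0.4633, -0.0573, 0.1538]
tool_rot: [0.704, 0.71, 0.001, -0.0]
ft_force: [0.8, -0.3, -0.2]
grip_width: 0.0873
```

```bash
python3 g.py 0.470 -0.0447 0.045
```

```text
t 1.35 pos [ 0.4633 -0.0573  0.1538] w 0.0873 F [ 0.8 -0.3 -0.2] d [0.0123 0.0067 0.1088] rot [ 0.  -0.1  0.4]
```

Request:
step_arm([
  {"dx": 0.012,"dy": 0.007,"dz": 0.01,"rx": 0,"ry": 0,"rz": 0},
  {"dx": 0.012,"dy": 0.007,"dz": 0.03,"rx": 0,"ry": 0,"rz": 0},
  {"dx": 0.012,"dy": 0.007,"dz": 0.06,"rx": 0,"ry": 0,"rz": 0},
  {"dx": 0.012,"dy": 0.007,"dz": 0.09,"rx": 0,"ry": 0,"rz": 0},
  {"dx": 0.012,"dy": 0.007,"dz": 0.105,"rx": 0,"ry": 0,"rz": 0},
])

```text
time: 1.98
position: [0.4697, -0.0457, 0.0475]
tool_rot: [0.705, 0.709, 0.0, -0.001]
ft_force: [0.3, 0.1, 0.3]
grip_width: 0.087
```

```bash
python3 g.py 0.470 -0.0447 0.045; python3 -c "
from rig import viewer;import cv2
cv2.imwrite('pics/s1.png',viewer.camera('scene')['img'])
cv2.imwrite('pics/w1.png',viewer.camera('wrist')['img'])"
```

```text
t 1.98 pos [ 0.4697 -0.0457  0.0475] w 0.087 F [0.3 0.1 0.3] d [0.001  0.0004 0.0025] rot [-0.1 -0.1  0.4]
```

View pics/s1.png

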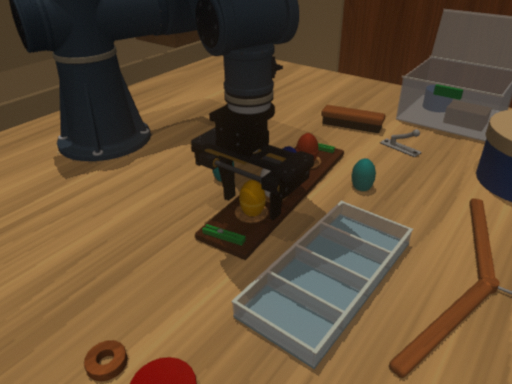

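View pics/w1.png

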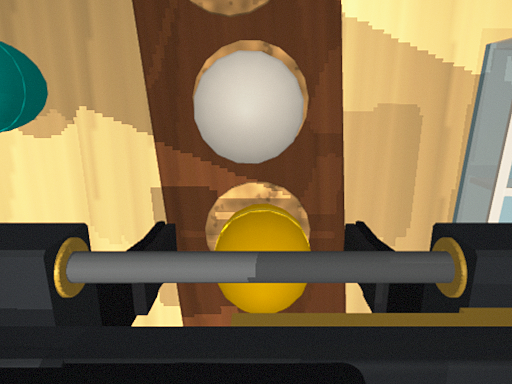

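The fingers straddle the yellow egg: it is at (252,205) in the scene view, and in the wrist view it is centred at x≈263 between the fingers at 165 and 355. Closing now.

Request:
step_arm([
  {"dx": 0.001,"dy": 0,"dz": 0.002,"rx": 0,"ry": 0,"rz": 0},
  {"dx": 0.001,"dy": 0,"dz": 0.002,"rx": 0,"ry": 0,"rz": 0},
  {"dx": 0.001,"dy": 0,"dz": 0.002,"rx": 0,"ry": 0,"rz": 0},
  {"dx": 0.001,"dy": 0,"dz": 0.002,"rx": 0,"ry": 0,"rz": 0},
  {"dx": 0.001,"dy": 0,"dz": 0.002,"rx": 0,"ry": 0,"rz": 0},
], gripper=0.3, force=20)

```text
time: 2.7
position: [0.4696, -0.0444, 0.0459]
tool_rot: [0.705, 0.709, 0.0, -0.002]
ft_force: [-0.3, -0.1, -0.1]
grip_width: 0.045
```

```bash
python3 g.py 0.6481 0.0157 0.11
```

```text
t 2.7 pos [ 0.4696 -0.0444  0.0459] w 0.045 F [-0.3 -0.1 -0.1] d [ 0.0591  0.1788 -0.0643] rot [-0.1 -0.1  0.4]
```

Request:
step_arm([
  {"dx": 0,"dy": 0,"dz": 0,"rx": 0,"ry": 0,"rz": 0},
  {"dx": 0,"dy": 0,"dz": -0.015,"rx": 0,"ry": 0,"rz": 0},
  {"dx": 0,"dy": 0,"dz": -0.04,"rx": 0,"ry": 0,"rz": 0},
  {"dx": 0.005,"dy": 0.02,"dz": -0.065,"rx": 0,"ry": 0,"rz": 0},
  {"dx": 0.02,"dy": 0.06,"dz": -0.07,"rx": 0,"ry": 0,"rz": 0},
])

```text
time: 3.32
position: [0.5295, -0.0244, 0.1183]
tool_rot: [0.705, 0.709, 0.0, -0.001]
ft_force: [1.1, -0.5, -2.1]
grip_width: 0.0432
```

```bash
python3 g.py 0.6481 0.0157 0.06
```

```text
t 3.33 pos [ 0.5295 -0.0244  0.1183] w 0.0432 F [ 1.1 -0.5 -2.1] d [0.0394 0.1189 0.0582] rot [-0.1 -0.1  0.3]
```

Request:
step_arm([
  {"dx": 0.015,"dy": 0.045,"dz": 0,"rx": 0,"ry": 0,"rz": 0},
  {"dx": 0.03,"dy": 0.09,"dz": 0,"rx": 0,"ry": 0,"rz": 0},
  {"dx": 0.039,"dy": 0.118,"dz": 0.005,"rx": 0,"ry": 0,"rz": 0},
  {"dx": 0.039,"dy": 0.119,"dz": 0.025,"rx": 0,"ry": 0,"rz": 0},
  {"dx": 0.039,"dy": 0.119,"dz": 0.045,"rx": 0,"ry": 0,"rz": 0},
])

```text
time: 3.95
position: [0.6462, 0.0153, 0.072]
tool_rot: [0.705, 0.709, -0.001, -0.002]
ft_force: [-0.1, 0.3, -0.9]
grip_width: 0.0436
```

```bash
python3 g.py 0.6481 0.0157 0.032
```

```text
t 3.95 pos [0.6462 0.0153 0.072 ] w 0.0436 F [-0.1  0.3 -0.9] d [0.0003 0.002  0.04  ] rot [-0.2 -0.1  0.3]
```

Request:
step_arm([
  {"dx": 0,"dy": 0.001,"dz": 0.012,"rx": 0,"ry": 0,"rz": 0},
  {"dx": 0,"dy": 0.001,"dz": 0.025,"rx": 0,"ry": 0,"rz": 0},
  {"dx": 0,"dy": 0.001,"dz": 0.034,"rx": 0,"ry": 0,"rz": 0},
  {"dx": 0,"dy": 0.001,"dz": 0.037,"rx": 0,"ry": 0,"rz": 0},
  {"dx": 0,"dy": 0.001,"dz": 0.039,"rx": 0,"ry": 0,"rz": 0},
])

```text
time: 4.58
position: [0.6474, 0.0153, 0.0331]
tool_rot: [0.705, 0.709, -0.001, -0.002]
ft_force: [-0.2, 0.2, -2.4]
grip_width: 0.0432
```

```bash
python3 g.py 0.6481 0.0157 0.032;python3 -c "
from rig import viewer;import cv2
cv2.imwrite('pics/s2.png',viewer.camera('scene')['img'])"
```

```text
t 4.58 pos [0.6474 0.0153 0.0331] w 0.0432 F [-0.2  0.2 -2.4] d [0.0004 0.0007 0.0011] rot [-0.2 -0.1  0.3]
```

View pics/s2.png

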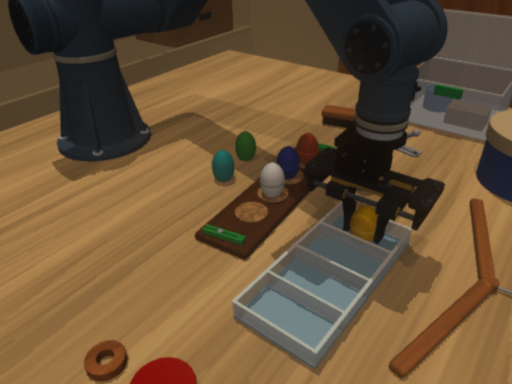

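The yellow egg is at (365,222), upright and low in the leftmost (far) compartment. Lowering the last millimetre or so before release.

Request:
step_arm([
  {"dx": 0,"dy": 0,"dz": 0.001,"rx": 0,"ry": 0,"rz": 0},
  {"dx": 0,"dy": 0,"dz": 0.002,"rx": 0,"ry": 0,"rz": 0},
  {"dx": 0,"dy": 0,"dz": 0.003,"rx": 0,"ry": 0,"rz": 0},
  {"dx": 0,"dy": 0,"dz": 0.003,"rx": 0,"ry": 0,"rz": 0},
  {"dx": 0,"dy": 0,"dz": 0.003,"rx": 0,"ry": 0,"rz": 0},
])

```text
time: 5.25
position: [0.6477, 0.0153, 0.0319]
tool_rot: [0.705, 0.709, -0.0, -0.001]
ft_force: [-2.6, 0.0, 7.5]
grip_width: 0.0433
```

Upward contact force of about 8 N, so the egg is on the floor. Releasing.

Request:
step_arm([
  {"dx": 0,"dy": 0,"dz": 0,"rx": 0,"ry": 0,"rz": 0},
  {"dx": 0,"dy": 0,"dz": 0,"rx": 0,"ry": 0,"rz": 0},
  {"dx": 0,"dy": 0,"dz": 0,"rx": 0,"ry": 0,"rz": 0},
  {"dx": 0,"dy": 0,"dz": 0,"rx": 0,"ry": 0,"rz": 0},
  {"dx": 0,"dy": 0,"dz": -0.01,"rx": 0,"ry": 0,"rz": 0},
], gripper=0.75)

```text
time: 5.88
position: [0.647, 0.0154, 0.0413]
tool_rot: [0.705, 0.709, -0.001, -0.002]
ft_force: [0.3, -0.3, 0.0]
grip_width: 0.0648
```

```bash
python3 g.py 0.464 0.021 0.14
```

```text
t 5.88 pos [0.647  0.0154 0.0413] w 0.0648 F [ 0.3 -0.3  0. ] d [ 0.0068 -0.1834 -0.0979] rot [-0.3 -0.1  0.3]
```

Request:
step_arm([
  {"dx": 0,"dy": 0,"dz": -0.03,"rx": 0,"ry": 0,"rz": 0},
  {"dx": 0,"dy": 0,"dz": -0.07,"rx": 0,"ry": 0,"rz": 0},
  {"dx": 0,"dy": -0.01,"dz": -0.1,"rx": 0,"ry": 0,"rz": 0},
  {"dx": 0.002,"dy": -0.05,"dz": -0.1,"rx": 0,"ry": 0,"rz": 0},
  {"dx": 0.004,"dy": -0.11,"dz": -0.1,"rx": 0,"ry": 0,"rz": 0},
], gripper=1)

```text
time: 6.5
position: [0.5385, 0.0182, 0.1432]
tool_rot: [0.705, 0.709, 0.001, -0.0]
ft_force: [-0.6, -0.5, -0.5]
grip_width: 0.0872
```

```bash
python3 g.py 0.464 0.021 0.045
```

```text
t 6.5 pos [0.5385 0.0182 0.1432] w 0.0872 F [-0.6 -0.5 -0.5] d [ 0.0031 -0.0746  0.0982] rot [ 0.  -0.1  0.3]
```

Request:
step_arm([
  {"dx": 0.003,"dy": -0.045,"dz": 0,"rx": 0,"ry": 0,"rz": 0},
  {"dx": 0.003,"dy": -0.075,"dz": 0,"rx": 0,"ry": 0,"rz": 0},
  {"dx": 0.003,"dy": -0.075,"dz": 0.02,"rx": 0,"ry": 0,"rz": 0},
  {"dx": 0.003,"dy": -0.075,"dz": 0.05,"rx": 0,"ry": 0,"rz": 0},
  {"dx": 0.003,"dy": -0.075,"dz": 0.085,"rx": 0,"ry": 0,"rz": 0},
])

```text
time: 7.12
position: [0.4649, 0.0206, 0.0586]
tool_rot: [0.705, 0.709, 0.002, 0.001]
ft_force: [0.8, -0.6, 1.4]
grip_width: 0.0869
```

```bash
python3 g.py 0.464 0.021 0.045
```

```text
t 7.12 pos [0.4649 0.0206 0.0586] w 0.0869 F [ 0.8 -0.6  1.4] d [ 0.0004 -0.0009  0.0136] rot [ 0.3 -0.   0.3]
```

Request:
step_arm([
  {"dx": 0,"dy": -0.001,"dz": 0.008,"rx": 0,"ry": 0,"rz": 0},
  {"dx": 0,"dy": -0.001,"dz": 0.013,"rx": 0,"ry": 0,"rz": 0},
  {"dx": 0,"dy": -0.001,"dz": 0.013,"rx": 0,"ry": 0,"rz": 0},
  {"dx": 0,"dy": -0.001,"dz": 0.013,"rx": 0,"ry": 0,"rz": 0},
  {"dx": 0,"dy": -0.001,"dz": 0.013,"rx": 0,"ry": 0,"rz": 0},
])

```text
time: 7.75
position: [0.4644, 0.0206, 0.0462]
tool_rot: [0.705, 0.709, 0.002, 0.002]
ft_force: [1.0, -0.1, -0.1]
grip_width: 0.0874
```

Request:
step_arm([
  {"dx": 0,"dy": 0,"dz": 0,"rx": 0,"ry": 0,"rz": 0},
  {"dx": 0,"dy": 0,"dz": 0,"rx": 0,"ry": 0,"rz": 0},
  {"dx": 0,"dy": 0,"dz": 0,"rx": 0,"ry": 0,"rz": 0},
  {"dx": 0,"dy": 0,"dz": 0,"rx": 0,"ry": 0,"rz": 0},
  {"dx": 0,"dy": 0,"dz": 0,"rx": 0,"ry": 0,"rz": 0},
], gripper=0.3)

```text
time: 8.38
position: [0.4643, 0.0206, 0.0462]
tool_rot: [0.705, 0.709, 0.002, 0.002]
ft_force: [0.5, 0.3, -0.3]
grip_width: 0.0448
```

Request:
step_arm([
  {"dx": 0,"dy": 0,"dz": 0,"rx": 0,"ry": 0,"rz": 0},
  {"dx": 0,"dy": 0,"dz": -0.015,"rx": 0,"ry": 0,"rz": 0},
  {"dx": 0,"dy": 0,"dz": -0.04,"rx": 0,"ry": 0,"rz": 0},
  {"dx": 0,"dy": 0.01,"dz": -0.07,"rx": 0,"ry": 0,"rz": 0},
  {"dx": -0.01,"dy": 0.04,"dz": -0.08,"rx": 0,"ry": 0,"rz": 0},
])

```text
time: 9.0
position: [0.5028, 0.0115, 0.1287]
tool_rot: [0.705, 0.709, 0.002, 0.002]
ft_force: [1.4, -0.0, -1.2]
grip_width: 0.043
```

```bash
python3 g.py 0.646 -0.0543 0.032
```

```text
t 9.0 pos [0.5028 0.0115 0.1287] w 0.043 F [ 1.4 -0.  -1.2] d [-0.0667  0.1422  0.0974] rot [ 0.3 -0.   0.4]
```

Request:
step_arm([
  {"dx": -0.02,"dy": 0.045,"dz": 0,"rx": 0,"ry": 0,"rz": 0},
  {"dx": -0.045,"dy": 0.095,"dz": 0,"rx": 0,"ry": 0,"rz": 0},
  {"dx": -0.065,"dy": 0.14,"dz": 0,"rx": 0,"ry": 0,"rz": 0},
  {"dx": -0.067,"dy": 0.142,"dz": 0.02,"rx": 0,"ry": 0,"rz": 0},
  {"dx": -0.067,"dy": 0.142,"dz": 0.05,"rx": 0,"ry": 0,"rz": 0},
])

```text
time: 9.62
position: [0.6455, -0.0548, 0.0798]
tool_rot: [0.705, 0.709, 0.002, 0.002]
ft_force: [-1.2, 0.5, -0.6]
grip_width: 0.0431
```

```bash
python3 g.py 0.646 -0.0543 0.032
```

```text
t 9.62 pos [ 0.6455 -0.0548  0.0798] w 0.0431 F [-1.2  0.5 -0.6] d [0.0005 0.0002 0.0478] rot [ 0.4 -0.   0.3]
```

Request:
step_arm([
  {"dx": 0,"dy": 0,"dz": 0.015,"rx": 0,"ry": 0,"rz": 0},
  {"dx": 0,"dy": 0,"dz": 0.03,"rx": 0,"ry": 0,"rz": 0},
  {"dx": 0,"dy": 0,"dz": 0.04,"rx": 0,"ry": 0,"rz": 0},
  {"dx": 0,"dy": 0,"dz": 0.044,"rx": 0,"ry": 0,"rz": 0},
  {"dx": 0,"dy": 0,"dz": 0.046,"rx": 0,"ry": 0,"rz": 0},
])

```text
time: 10.25
position: [0.6461, -0.0548, 0.034]
tool_rot: [0.705, 0.709, 0.002, 0.003]
ft_force: [-0.6, -0.2, -2.3]
grip_width: 0.043
```

Request:
step_arm([
  {"dx": 0,"dy": 0,"dz": 0.001,"rx": 0,"ry": 0,"rz": 0},
  {"dx": 0,"dy": 0,"dz": 0.001,"rx": 0,"ry": 0,"rz": 0},
  {"dx": 0,"dy": 0,"dz": 0.002,"rx": 0,"ry": 0,"rz": 0},
  {"dx": 0,"dy": 0,"dz": 0.002,"rx": 0,"ry": 0,"rz": 0},
  {"dx": 0,"dy": 0,"dz": 0.002,"rx": 0,"ry": 0,"rz": 0},
])

```text
time: 10.88
position: [0.6464, -0.0549, 0.0322]
tool_rot: [0.705, 0.709, 0.003, 0.003]
ft_force: [1.1, 0.9, -0.6]
grip_width: 0.0432
```

Request:
step_arm([
  {"dx": 0,"dy": 0,"dz": 0.001,"rx": 0,"ry": 0,"rz": 0},
  {"dx": 0,"dy": 0,"dz": 0.001,"rx": 0,"ry": 0,"rz": 0},
  {"dx": 0,"dy": 0,"dz": 0.0015,"rx": 0,"ry": 0,"rz": 0},
  {"dx": 0,"dy": 0,"dz": 0.0015,"rx": 0,"ry": 0,"rz": 0},
  {"dx": 0,"dy": 0,"dz": 0.0015,"rx": 0,"ry": 0,"rz": 0},
])

```text
time: 11.5
position: [0.6465, -0.0549, 0.0322]
tool_rot: [0.705, 0.709, 0.003, 0.003]
ft_force: [-1.4, 0.2, 8.2]
grip_width: 0.0431
```

Contact at about 8 N. Releasing and rising.

Request:
step_arm([
  {"dx": 0,"dy": 0,"dz": 0,"rx": 0,"ry": 0,"rz": 0},
  {"dx": 0,"dy": 0,"dz": 0,"rx": 0,"ry": 0,"rz": 0},
  {"dx": 0,"dy": 0,"dz": 0,"rx": 0,"ry": 0,"rz": 0},
  {"dx": 0,"dy": 0,"dz": 0,"rx": 0,"ry": 0,"rz": 0},
  {"dx": 0,"dy": 0,"dz": -0.01,"rx": 0,"ry": 0,"rz": 0},
], gripper=0.75)

```text
time: 12.12
position: [0.6456, -0.0547, 0.0415]
tool_rot: [0.705, 0.709, 0.002, 0.002]
ft_force: [0.6, -0.7, 0.2]
grip_width: 0.0651
```

Request:
step_arm([
  {"dx": 0,"dy": 0,"dz": -0.03,"rx": 0,"ry": 0,"rz": 0},
  {"dx": 0,"dy": 0,"dz": -0.07,"rx": 0,"ry": 0,"rz": 0},
  {"dx": 0,"dy": -0.01,"dz": -0.1,"rx": 0,"ry": 0,"rz": 0},
  {"dx": 0.04,"dy": -0.05,"dz": -0.1,"rx": 0,"ry": 0,"rz": 0},
  {"dx": 0.08,"dy": -0.09,"dz": -0.1,"rx": 0,"ry": 0,"rz": 0},
])

```text
time: 12.75
position: [0.5542, 0.0251, 0.1424]
tool_rot: [0.705, 0.709, 0.003, 0.003]
ft_force: [0.7, 0.9, -0.1]
grip_width: 0.0652
```

```bash
python3 g.py 0.4527 0.089 0.045;python3 -c "
from rig import viewer;import cv2
cv2.imwrite('pics/s3.png',viewer.camera('scene')['img'])"
```

```text
t 12.75 pos [0.5542 0.0251 0.1424] w 0.0652 F [ 0.7  0.9 -0.1] d [ 0.0644 -0.102   0.0965] rot [0.5 0.  0.3]
```

View pics/s3.png

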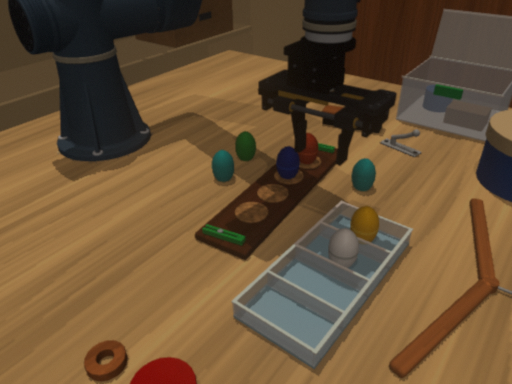

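Yellow (365,224) and white (344,247) stand upright in the two left compartments. Blue next.

Request:
step_arm([
  {"dx": 0.03,"dy": -0.045,"dz": 0,"rx": 0,"ry": 0,"rz": 0},
  {"dx": 0.055,"dy": -0.09,"dz": 0,"rx": 0.5,"ry": 0,"rz": 0},
  {"dx": 0.064,"dy": -0.102,"dz": 0.01,"rx": 0.5,"ry": 0,"rz": 0},
  {"dx": 0.064,"dy": -0.102,"dz": 0.03,"rx": 0.5,"ry": 0,"rz": 0},
  {"dx": 0.064,"dy": -0.102,"dz": 0.06,"rx": 0.5,"ry": 0,"rz": 0},
], gripper=1)

```text
time: 13.42
position: [0.4433, 0.0943, 0.0828]
tool_rot: [0.704, 0.71, -0.002, -0.005]
ft_force: [0.9, 0.0, -0.6]
grip_width: 0.0868
```

```bash
python3 g.py 0.4527 0.089 0.045
```

```text
t 13.43 pos [0.4433 0.0943 0.0828] w 0.0868 F [ 0.9  0.  -0.6] d [-0.0055  0.0098  0.0377] rot [-0.6 -0.2  0.5]
```

Request:
step_arm([
  {"dx": -0.005,"dy": 0.009,"dz": 0,"rx": 0,"ry": 0,"rz": 0},
  {"dx": -0.005,"dy": 0.009,"dz": 0,"rx": 0,"ry": 0,"rz": 0},
  {"dx": -0.005,"dy": 0.009,"dz": 0.012,"rx": 0,"ry": 0,"rz": 0},
  {"dx": -0.005,"dy": 0.009,"dz": 0.024,"rx": 0,"ry": 0,"rz": 0},
  {"dx": -0.005,"dy": 0.009,"dz": 0.034,"rx": 0,"ry": 0,"rz": 0},
])

```text
time: 14.05
position: [0.4516, 0.0895, 0.0479]
tool_rot: [0.704, 0.71, -0.002, -0.005]
ft_force: [-0.1, -0.9, 0.2]
grip_width: 0.0869
```

```bash
python3 g.py 0.4527 0.089 0.045; python3 -c "
from rig import viewer;import cv2
cv2.imwrite('pics/w4.png',viewer.camera('wrist')['img'])"
```

```text
t 14.05 pos [0.4516 0.0895 0.0479] w 0.0869 F [-0.1 -0.9  0.2] d [-0.0005  0.0011  0.0029] rot [-0.6 -0.2  0.5]
```

View pics/w4.png

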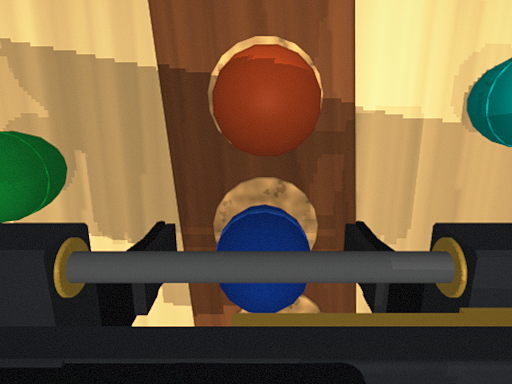

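The blue egg is centred at (263,258) between the fingers, the same place the yellow one was. Lowering slightly, then closing.

Request:
step_arm([
  {"dx": 0,"dy": 0.001,"dz": 0.002,"rx": 0,"ry": 0,"rz": 0},
  {"dx": 0,"dy": 0.001,"dz": 0.002,"rx": 0,"ry": 0,"rz": 0},
  {"dx": 0,"dy": 0.001,"dz": 0.002,"rx": 0,"ry": 0,"rz": 0},
  {"dx": 0,"dy": 0.001,"dz": 0.002,"rx": 0,"ry": 0,"rz": 0},
  {"dx": 0,"dy": 0.001,"dz": 0.002,"rx": 0,"ry": 0,"rz": 0},
], gripper=0.3)

```text
time: 14.72
position: [0.4522, 0.0895, 0.0452]
tool_rot: [0.704, 0.71, -0.003, -0.006]
ft_force: [0.7, -1.0, -0.2]
grip_width: 0.0446
```

Request:
step_arm([
  {"dx": 0,"dy": 0,"dz": 0,"rx": 0,"ry": 0,"rz": 0},
  {"dx": 0,"dy": 0,"dz": -0.015,"rx": 0,"ry": 0,"rz": 0},
  {"dx": 0,"dy": 0,"dz": -0.04,"rx": 0,"ry": 0,"rz": 0},
  {"dx": 0,"dy": 0.01,"dz": -0.07,"rx": 0,"ry": 0,"rz": 0},
  {"dx": -0.03,"dy": 0.04,"dz": -0.08,"rx": 0,"ry": 0,"rz": 0},
])

```text
time: 15.35
position: [0.4922, 0.0608, 0.1259]
tool_rot: [0.703, 0.711, -0.003, -0.006]
ft_force: [1.3, 1.0, -1.8]
grip_width: 0.0432
```

```bash
python3 g.py 0.644 -0.1243 0.032
```

```text
t 15.35 pos [0.4922 0.0608 0.1259] w 0.0432 F [ 1.3  1.  -1.8] d [-0.1874  0.1508  0.091 ] rot [-0.8 -0.3  0.7]
```

Request:
step_arm([
  {"dx": -0.03,"dy": 0.025,"dz": 0,"rx": -0.3,"ry": 0,"rz": 0},
  {"dx": -0.07,"dy": 0.055,"dz": 0,"rx": -0.5,"ry": 0,"rz": 0},
  {"dx": -0.11,"dy": 0.09,"dz": 0,"rx": -0.8,"ry": -0.3,"rz": 0.5},
  {"dx": -0.15,"dy": 0.12,"dz": 0,"rx": -0.8,"ry": -0.3,"rz": 0.5},
  {"dx": -0.18,"dy": 0.145,"dz": 0,"rx": -0.8,"ry": -0.3,"rz": 0.5},
])

```text
time: 15.98
position: [0.6401, -0.1192, 0.1227]
tool_rot: [0.706, 0.708, -0.0, 0.0]
ft_force: [0.7, 0.6, -0.8]
grip_width: 0.0432
```

```bash
python3 g.py 0.644 -0.1243 0.032
```

```text
t 15.97 pos [ 0.6401 -0.1192  0.1227] w 0.0432 F [ 0.7  0.6 -0.8] d [-0.005   0.0039  0.0907] rot [0.  0.  0.1]
```

Request:
step_arm([
  {"dx": -0.005,"dy": 0.004,"dz": 0,"rx": 0,"ry": 0,"rz": 0},
  {"dx": -0.005,"dy": 0.004,"dz": 0.02,"rx": 0,"ry": 0,"rz": 0},
  {"dx": -0.005,"dy": 0.004,"dz": 0.04,"rx": 0,"ry": 0,"rz": 0},
  {"dx": -0.005,"dy": 0.004,"dz": 0.06,"rx": 0,"ry": 0,"rz": 0},
  {"dx": -0.005,"dy": 0.004,"dz": 0.075,"rx": 0,"ry": 0,"rz": 0},
])

```text
time: 16.6
position: [0.6429, -0.1231, 0.0455]
tool_rot: [0.706, 0.708, -0.001, -0.001]
ft_force: [-0.4, 0.7, -0.6]
grip_width: 0.0435
```

```bash
python3 g.py 0.644 -0.1243 0.032
```

```text
t 16.6 pos [ 0.6429 -0.1231  0.0455] w 0.0435 F [-0.4  0.7 -0.6] d [-0.0012  0.0011  0.0135] rot [-0.1 -0.   0.2]
```

Request:
step_arm([
  {"dx": -0.001,"dy": 0.001,"dz": 0.005,"rx": 0,"ry": 0,"rz": 0},
  {"dx": -0.001,"dy": 0.001,"dz": 0.01,"rx": 0,"ry": 0,"rz": 0},
  {"dx": -0.001,"dy": 0.001,"dz": 0.013,"rx": 0,"ry": 0,"rz": 0},
  {"dx": -0.001,"dy": 0.001,"dz": 0.014,"rx": 0,"ry": 0,"rz": 0},
  {"dx": -0.001,"dy": 0.001,"dz": 0.015,"rx": 0,"ry": 0,"rz": 0},
])

```text
time: 17.23
position: [0.6442, -0.1243, 0.0313]
tool_rot: [0.706, 0.708, -0.0, -0.001]
ft_force: [-1.6, 0.7, 5.4]
grip_width: 0.0435
```

Request:
step_arm([
  {"dx": 0,"dy": 0,"dz": 0.001,"rx": 0,"ry": 0,"rz": 0},
  {"dx": 0,"dy": 0,"dz": 0.001,"rx": 0,"ry": 0,"rz": 0},
  {"dx": 0,"dy": 0,"dz": 0.0015,"rx": 0,"ry": 0,"rz": 0},
  {"dx": 0,"dy": 0,"dz": 0.0015,"rx": 0,"ry": 0,"rz": 0},
  {"dx": 0,"dy": 0,"dz": 0.0015,"rx": 0,"ry": 0,"rz": 0},
])

```text
time: 17.85
position: [0.6442, -0.1244, 0.0312]
tool_rot: [0.706, 0.708, -0.0, -0.0]
ft_force: [-2.6, 0.6, 7.5]
grip_width: 0.0432
```

Request:
step_arm([
  {"dx": 0,"dy": 0,"dz": 0,"rx": 0,"ry": 0,"rz": 0},
  {"dx": 0,"dy": 0,"dz": 0,"rx": 0,"ry": 0,"rz": 0},
  {"dx": 0,"dy": 0,"dz": 0,"rx": 0,"ry": 0,"rz": 0},
  {"dx": 0,"dy": 0,"dz": 0,"rx": 0,"ry": 0,"rz": 0},
  {"dx": 0,"dy": 0,"dz": -0.01,"rx": 0,"ry": 0,"rz": 0},
], gripper=0.75)

```text
time: 18.48
position: [0.6435, -0.1241, 0.0405]
tool_rot: [0.706, 0.708, -0.001, -0.001]
ft_force: [0.4, -0.3, -0.5]
grip_width: 0.0651
```

Request:
step_arm([
  {"dx": 0,"dy": 0,"dz": -0.03,"rx": 0,"ry": 0,"rz": 0},
  {"dx": 0,"dy": 0,"dz": -0.07,"rx": 0,"ry": 0,"rz": 0},
  {"dx": 0,"dy": -0.01,"dz": -0.1,"rx": 0,"ry": 0,"rz": 0},
  {"dx": 0.05,"dy": -0.035,"dz": -0.1,"rx": 0,"ry": 0,"rz": 0},
  {"dx": 0.1,"dy": -0.065,"dz": -0.1,"rx": 0,"ry": 0,"rz": 0},
])

```text
time: 19.1
position: [0.5789, -0.0241, 0.1423]
tool_rot: [0.707, 0.708, 0.0, -0.0]
ft_force: [-0.1, 0.7, -0.1]
grip_width: 0.0651
```

```bash
python3 g.py 0.453 0.1585 0.045
```

```text
t 19.1 pos [ 0.5789 -0.0241  0.1423] w 0.0651 F [-0.1  0.7 -0.1] d [ 0.1827 -0.1256  0.0973] rot [ 0.  -0.   0.1]
```

Request:
step_arm([
  {"dx": 0.04,"dy": -0.03,"dz": 0,"rx": 0,"ry": 0,"rz": 0},
  {"dx": 0.08,"dy": -0.06,"dz": 0,"rx": 0,"ry": 0,"rz": 0},
  {"dx": 0.13,"dy": -0.09,"dz": 0,"rx": 0,"ry": 0,"rz": 0},
  {"dx": 0.165,"dy": -0.115,"dz": 0,"rx": 0,"ry": 0,"rz": 0},
  {"dx": 0.183,"dy": -0.126,"dz": 0,"rx": 0,"ry": 0,"rz": 0},
], gripper=1)

```text
time: 19.73
position: [0.4507, 0.1605, 0.143]
tool_rot: [0.706, 0.708, -0.0, -0.0]
ft_force: [1.0, -0.5, 0.1]
grip_width: 0.0867
```

```bash
python3 g.py 0.453 0.1585 0.045
```

```text
t 19.73 pos [0.4507 0.1605 0.143 ] w 0.0867 F [ 1.  -0.5  0.1] d [-0.002   0.0023  0.098 ] rot [-0.  -0.   0.2]
```

Request:
step_arm([
  {"dx": -0.002,"dy": 0.002,"dz": 0.02,"rx": 0,"ry": 0,"rz": 0},
  {"dx": -0.002,"dy": 0.002,"dz": 0.045,"rx": 0,"ry": 0,"rz": 0},
  {"dx": -0.002,"dy": 0.002,"dz": 0.07,"rx": 0,"ry": 0,"rz": 0},
  {"dx": -0.002,"dy": 0.002,"dz": 0.09,"rx": 0,"ry": 0,"rz": 0},
  {"dx": -0.002,"dy": 0.002,"dz": 0.097,"rx": 0,"ry": 0,"rz": 0},
])

```text
time: 20.35
position: [0.4526, 0.1585, 0.0456]
tool_rot: [0.706, 0.708, -0.0, -0.0]
ft_force: [0.3, -0.2, 0.3]
grip_width: 0.0872
```

```bash
python3 g.py 0.453 0.1585 0.045
```

```text
t 20.35 pos [0.4526 0.1585 0.0456] w 0.0872 F [ 0.3 -0.2  0.3] d [0.     0.0004 0.0006] rot [-0.1 -0.   0.2]
```

Request:
step_arm([
  {"dx": 0,"dy": 0,"dz": 0,"rx": 0,"ry": 0,"rz": 0},
  {"dx": 0,"dy": 0,"dz": 0,"rx": 0,"ry": 0,"rz": 0},
  {"dx": 0,"dy": 0,"dz": 0,"rx": 0,"ry": 0,"rz": 0},
  {"dx": 0,"dy": 0,"dz": 0,"rx": 0,"ry": 0,"rz": 0},
  {"dx": 0,"dy": 0,"dz": 0,"rx": 0,"ry": 0,"rz": 0},
], gripper=0.3)

```text
time: 20.98
position: [0.4527, 0.1585, 0.0458]
tool_rot: [0.706, 0.708, -0.0, -0.0]
ft_force: [2.3, -0.3, 0.6]
grip_width: 0.0448
```

Request:
step_arm([
  {"dx": 0,"dy": 0,"dz": 0,"rx": 0,"ry": 0,"rz": 0},
  {"dx": 0,"dy": 0,"dz": -0.015,"rx": 0,"ry": 0,"rz": 0},
  {"dx": 0,"dy": 0,"dz": -0.04,"rx": 0,"ry": 0,"rz": 0},
  {"dx": -0.01,"dy": 0.01,"dz": -0.07,"rx": 0,"ry": 0,"rz": 0},
  {"dx": -0.04,"dy": 0.04,"dz": -0.08,"rx": 0,"ry": 0,"rz": 0},
])

```text
time: 21.6
position: [0.4921, 0.1194, 0.1281]
tool_rot: [0.705, 0.709, 0.0, -0.0]
ft_force: [0.6, 0.8, -1.3]
grip_width: 0.0431
```

```bash
python3 g.py 0.6419 -0.1943 0.0316
```

```text
t 21.6 pos [0.4921 0.1194 0.1281] w 0.0431 F [ 0.6  0.8 -1.3] d [-0.3148  0.1477  0.0963] rot [ 0.  -0.   0.4]
```

Request:
step_arm([
  {"dx": -0.045,"dy": 0.01,"dz": 0,"rx": 0,"ry": 0,"rz": 0},
  {"dx": -0.09,"dy": 0.03,"dz": 0,"rx": 0,"ry": 0,"rz": 0},
  {"dx": -0.14,"dy": 0.055,"dz": 0,"rx": 0,"ry": 0,"rz": 0},
  {"dx": -0.19,"dy": 0.08,"dz": 0,"rx": 0,"ry": 0,"rz": 0},
  {"dx": -0.235,"dy": 0.105,"dz": 0,"rx": 0,"ry": 0,"rz": 0},
])

```text
time: 22.22
position: [0.5991, -0.1167, 0.129]
tool_rot: [0.705, 0.709, 0.0, -0.0]
ft_force: [0.8, 0.6, -0.3]
grip_width: 0.043
```

```bash
python3 g.py 0.6419 -0.1943 0.0316
```

```text
t 22.23 pos [ 0.5991 -0.1167  0.129 ] w 0.043 F [ 0.8  0.6 -0.3] d [-0.0779  0.0423  0.0973] rot [ 0.  -0.   0.3]
```

Request:
step_arm([
  {"dx": -0.04,"dy": 0.02,"dz": 0,"rx": 0,"ry": 0,"rz": 0},
  {"dx": -0.07,"dy": 0.038,"dz": 0,"rx": 0,"ry": 0,"rz": 0},
  {"dx": -0.078,"dy": 0.042,"dz": 0.005,"rx": 0,"ry": 0,"rz": 0},
  {"dx": -0.078,"dy": 0.042,"dz": 0.025,"rx": 0,"ry": 0,"rz": 0},
  {"dx": -0.078,"dy": 0.042,"dz": 0.05,"rx": 0,"ry": 0,"rz": 0},
])

```text
time: 22.85
position: [0.6401, -0.1923, 0.0777]
tool_rot: [0.705, 0.71, 0.0, -0.001]
ft_force: [-0.8, 1.1, -2.0]
grip_width: 0.0433
```

```bash
python3 g.py 0.6419 -0.1943 0.0316
```

```text
t 22.85 pos [ 0.6401 -0.1923  0.0777] w 0.0433 F [-0.8  1.1 -2. ] d [-0.0021  0.0019  0.046 ] rot [-0.1 -0.1  0.4]
```

Request:
step_arm([
  {"dx": -0.002,"dy": 0.001,"dz": 0.015,"rx": 0,"ry": 0,"rz": 0},
  {"dx": -0.002,"dy": 0.001,"dz": 0.03,"rx": 0,"ry": 0,"rz": 0},
  {"dx": -0.002,"dy": 0.001,"dz": 0.039,"rx": 0,"ry": 0,"rz": 0},
  {"dx": -0.002,"dy": 0.001,"dz": 0.043,"rx": 0,"ry": 0,"rz": 0},
  {"dx": -0.002,"dy": 0.001,"dz": 0.045,"rx": 0,"ry": 0,"rz": 0},
])

```text
time: 23.48
position: [0.6413, -0.1943, 0.0329]
tool_rot: [0.705, 0.71, 0.0, -0.001]
ft_force: [-0.0, 0.4, -1.0]
grip_width: 0.0429
```

Request:
step_arm([
  {"dx": 0,"dy": 0,"dz": 0.001,"rx": 0,"ry": 0,"rz": 0},
  {"dx": 0,"dy": 0,"dz": 0.0015,"rx": 0,"ry": 0,"rz": 0},
  {"dx": 0,"dy": 0,"dz": 0.002,"rx": 0,"ry": 0,"rz": 0},
  {"dx": 0,"dy": 0,"dz": 0.002,"rx": 0,"ry": 0,"rz": 0},
  {"dx": 0,"dy": 0,"dz": 0.002,"rx": 0,"ry": 0,"rz": 0},
])

```text
time: 24.1
position: [0.6417, -0.1946, 0.0318]
tool_rot: [0.705, 0.71, 0.0, -0.001]
ft_force: [-0.3, 0.4, 5.4]
grip_width: 0.0432
```

Contact. Releasing, then rising and moving back clear of the tray.

Request:
step_arm([
  {"dx": 0,"dy": 0,"dz": 0,"rx": 0,"ry": 0,"rz": 0},
  {"dx": 0,"dy": 0,"dz": 0,"rx": 0,"ry": 0,"rz": 0},
  {"dx": 0,"dy": 0,"dz": 0,"rx": 0,"ry": 0,"rz": 0},
  {"dx": 0,"dy": 0,"dz": 0,"rx": 0,"ry": 0,"rz": 0},
  {"dx": 0,"dy": 0,"dz": -0.01,"rx": 0,"ry": 0,"rz": 0},
], gripper=0.75)

```text
time: 24.72
position: [0.6409, -0.1942, 0.0412]
tool_rot: [0.705, 0.71, 0.0, -0.002]
ft_force: [0.3, -0.2, 0.3]
grip_width: 0.0649
```

Request:
step_arm([
  {"dx": 0,"dy": 0,"dz": -0.03,"rx": 0,"ry": 0,"rz": 0},
  {"dx": 0,"dy": 0,"dz": -0.07,"rx": 0,"ry": 0,"rz": 0},
  {"dx": 0,"dy": -0.01,"dz": -0.11,"rx": 0,"ry": 0,"rz": 0},
  {"dx": -0.03,"dy": -0.05,"dz": -0.13,"rx": 0,"ry": 0,"rz": 0},
  {"dx": -0.06,"dy": -0.1,"dz": -0.15,"rx": 0,"ry": 0,"rz": 0},
])

```text
time: 25.35
position: [0.5418, -0.256, 0.1932]
tool_rot: [0.704, 0.71, 0.0, 0.0]
ft_force: [0.1, -1.8, 0.2]
grip_width: 0.0655
```

Request:
step_arm([
  {"dx": -0.03,"dy": -0.04,"dz": -0.01,"rx": 0,"ry": 0,"rz": 0},
  {"dx": -0.06,"dy": -0.08,"dz": -0.02,"rx": 0,"ry": 0,"rz": 0},
  {"dx": -0.09,"dy": -0.11,"dz": -0.03,"rx": 0,"ry": 0,"rz": 0},
  {"dx": -0.1,"dy": -0.12,"dz": -0.03,"rx": 0,"ry": 0,"rz": 0},
  {"dx": -0.1,"dy": -0.12,"dz": -0.03,"rx": 0,"ry": 0,"rz": 0},
])

```text
time: 25.98
position: [0.4224, -0.3574, 0.2234]
tool_rot: [0.705, 0.71, 0.0, 0.0]
ft_force: [-0.2, 0.8, 0.3]
grip_width: 0.0655
```

Run:
```python
from h import *
from rig import viewer,telemetry
T=viewer.camera("top");S=viewer.camera("scene")
cv2.imwrite("pics/t9.png",T["img"]);cv2.imwrite("pics/s9.png",S["img"])
a=np.radians(-1.7);R=np.array([[np.cos(a),-np.sin(a)],[np.sin(a),np.cos(a)]]);c0=np.array([.645,-.0893])
for n,y in dict(yellow=.105,white=.035,blue=-.035,terracotta=-.105).items():
    p=c0+R@[0,y]
    for nm,c in(("top",T),("scene",S)):
        try:
            s,r,k,z=egg(c,(p[0]-.03,p[0]+.03,p[1]-.03,p[1]+.03),n,.037); print(n,nm,(R.T@(s[:2]-c0)).round(4),"r",round(r,4),k,"top z",z.round(4))
        except Exception as e: print(n,nm,e)
o=telemetry.get_obs();print(o["time"],o["position"],o["ft_force"])
```

```text
yellow top [0.0007 0.1045] r 0.0201 443 top z 0.0671
yellow scene [-0.0021  0.1043] r 0.0207 536 top z 0.0664
white top [0.0014 0.0352] r 0.0201 440 top z 0.0673
white scene [-0.0012  0.0352] r 0.0207 631 top z 0.0663
blue top [ 0.0016 -0.0351] r 0.0201 436 top z 0.0669
blue scene [-0.0011 -0.0353] r 0.0206 745 top z 0.066
terracotta top [ 0.0009 -0.1044] r 0.0201 440 top z 0.0671
terracotta scene [-0.0016 -0.1047] r 0.0206 892 top z 0.0662
26.075 [ 0.42318056 -0.35612925  0.22286282] [ 0.54406806  0.40402852 -0.09829997]
```

View pics/t9.png

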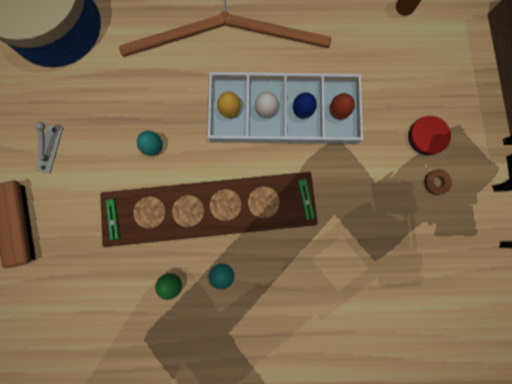

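View pics/s9.png

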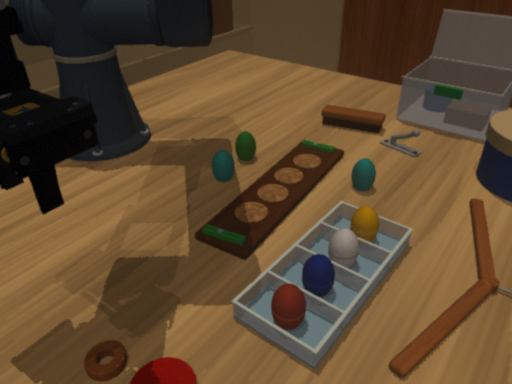

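In the top view the tray holds yellow (229,104), white (266,104), blue (305,105) and terracotta (342,106), left to right. All four are upright and the rack pads are empty. The look-alikes haven't moved and the arm is clear.

```bash
python3 -c "
from rig import robot
print(robot.hand_in())"
```

```text
the job is handed in; nothing more can be done
None
```

All four eggs are in the tray in reverse order, and I handed the job in at about 26 s of the 96 s allowed. The rack read terracotta, blue, white, yellow from left to right; the tray now reads yellow, white, blue, terracotta.

- **Placing:** I lowered each egg until I felt a light upward force (5 to 8 N), then released it. No egg tipped or dropped.
- **Position:** the last measurements from the top and scene cameras put every egg within about 1 mm of its compartment centre along the row and about 2 mm across it.
- **Height and upright:** the egg tops measured 66 to 67 mm above the shelf, where 66 mm is right for an egg standing on the tray floor. All four looked upright in both views.
- **Surroundings:** the look-alike eggs stayed where they were, and the arm ended clear of everything.
- **Disagreements:** the two cameras differed by about 3 mm in x, within the tolerance. One approach to the blue egg overshot by about 9 mm in the air without touching anything, and I corrected it before gripping.
- **Refused call:** my first move call was refused as invalid because it left out zero values, so the arm did not move.

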